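# Retrieve the fork from under the knock box bar

### The job

A fork has slipped into the knock box and lies lengthwise under the knock bar; it is too long to come straight up, so tilt it, draw it out past the bar through one half of the mouth, and carry it until its middle is over the middle of the dark tray for dirty ware. Finish still holding it there in the gripper, steady, with the whole fork at least 15 cm above the worktop and touching nothing else: do not put it down or let go. Leave the knock box, the tray and the things around them standing where they are.

Things in the scene. Friction and masses are not known exactly. Their poses are not given: they have to be found in the camera images.
- knock_box: Knock box: open shallow stainless pan on rubber feet, loose, 1.8 kg. Walls 250 mm long (its y) by 150 mm wide (its x), 4 mm thick; rolled rim to 263 x 163 mm, brackets to 180 mm in x; inside 242 x 142 mm. Origin: centre of its underside, z up. Inner floor (black mat) at z = 7 mm, rim at z = 63 mm. A black bar crosses its mouth.
- knock_bar (a point): Centre of the knock bar, 62 mm over the knock box's underside: a fixed black rubber-sleeved round bar, 27 mm thick, along the box's x right across the middle of its mouth. Its underside is 41 mm above the inner floor; on either side (toward the box's +y and -y) it leaves an opening of about 107 mm (y) by 142 mm (x).
- fork: Steel table fork, 196 mm long along its x, 40 g, on the knock box's floor under the bar, nearly along the box. Origin: middle of its length, on its underside, z up. Handle end at x = -98 mm, tines at x = +98 mm. Handle at x = -85 to -50 mm: 17 mm wide (y), flanks 3 to 8 mm up; tines 24 mm wide; arched to 15 mm high in the middle. Centre of mass near x = +15 mm.
- fork_neg_end (a point): Point on the fork 3 mm inside the tip of its handle (x = -95 mm, 7 mm over its underside).
- fork_pos_end (a point): Point on the fork 3 mm inside the tips of its tines (x = +95 mm, 7 mm over its underside).
- tray: Dark rectangular baking tray for dirty ware, 201 mm (its x) by 261 mm (its y), 31 mm high, loose, empty. Origin: centre of its underside.
- mug: Plain white mug of coffee, 93 mm high, 84 mm across with a handle; bystander behind the work. Origin: centre of its underside.
- salt_shaker: Glass shaker with grey filling, 44 mm across, 90 mm high; bystander behind the work. Origin: centre of its underside.
- pepper_shaker: Glass shaker with white filling, 44 mm across, 90 mm high; bystander behind the work. Origin: centre of its underside.
- milk_tin: Small tin with a coloured label, 57 mm across, 72 mm high; bystander behind the work. Origin: centre of its underside.

How it is judged:
By the outcome, as a careful person would: the job done as asked, in the order asked, and still so for the second after the job is handed in, while the arm keeps its last pose, push and grip.
It also fails if it takes over 48 s, if anything falls off the work surface, if the arm or the gripper's body presses on something with over 40 N, if the wrist force passes 120 N, or if a joint passes its speed limit or range.

### The arm

A 7-joint arm with a two-finger parallel gripper is mounted at the origin on a cart in front of the work surface, level with it; the furniture and walls round the work are solid. World frame = base frame: x ahead of the robot, y to its left, z up, the work surface at z = 0. Lengths are in mm, angles in rad, forces in N, time in s.
With the tool pointing down it reaches from about 400 to 850 mm from the base axis. Payload 6.9 kg.
Tool frame: the origin (TCP) lies at the centre of the arm's flange, where the gripper is bolted on; the fingertips stand 173 mm ahead of it and the grasp point (between the pads) lies 155 mm ahead of it; z points along the fingers, y is the line along which they close (so a half turn about z gives the same grasp; the last joint's range is limited). The gripper opens to 85 mm and grips with 20 to 120 N. Pads are 22 mm wide; open, the fingers measure 114 mm over their backs; the gripper's body (76 mm by 85 mm) begins 54 mm behind the grasp point. The pads swing forward as they close: fully open they stand 13 mm farther back than shut.
Start: joints at [1.31, 0.507, -0.238, 1.5, 0.126, 1.149, -0.155], TCP at [223.531, -583.654, 404.675] pointing down, gripper open.
Joint ranges: [-3.08, 3.08], [-0.24, 2.05], [-1.43, 1.35], [0, 2.5], [-1.52, 4.66], [0.17, 1.96], [-2.89, 2.89]. Speed limits (rad/s): [2.39, 2.39, 3.14, 3.14, 3.14, 3.14, 3.14].

### API

Orientations are given as a unit quaternion [w, x, y, z].
In Python, from bench import sense, vision, env gives the robot as it stands.
- The arm moves only by the tool apply_moves, never from a script. Its argument "series" is one flat list of numbers, 7 for each row, row after row: the turn, a rotation vector about the tool's x, y, z in rad, then the shift along the tool's x, y, z in mm, then the opening, from 0 (shut) to 1 (fully open). A call has 1 to 8 rows; each row shifts and turns the commanded pose from where the row before left it, along the tool's axes as they then stand; what a row does not reach is not made up. A row lasts 1/8 s, in which the tool goes at most 62.5 mm and 10.7 degrees, less where a joint would pass 70% of its speed; a pose out of reach is approached as far as the arm can. A call is refused whole if a number of a shift passes 62.5 or a number of a turn 0.188, either way. A call with a gripper value outside its range is refused whole. The fingers move at their own pace and stop on an object; the grip force is fixed at half the most. Time passes only in rows, so rows that do not move let the fingers close. It gives the time, the measured TCP pose, the force, the opening and the grip force at its end, in the units of the state.
- sense(): the state, without advancing time (a new reading comes with each control period).
- vision.read_camera(name): name is "scene" or "side" or "wrist"; returns the picture (480x640x3 uint8, red, green, blue); there is no depth.
- vision.camera_model(name): a dict with "intrinsics" (3x3 intrinsics, pixels), "cam_to_world" (4x4, takes a point from camera to world coordinates); the wrist camera has in their place "hand_eye" (4x4, takes a point from camera to tool coordinates, whose origin is the TCP and whose axes are the flange's). Camera axes: x right, y down, z forward; pixel columns grow to the right and rows downward; lengths in mm; the calibration is good to about 2 mm. A picture is of the moment at which its call begins: read the wrist's pose just before it. camera_model takes no time and is no camera call.
- env.finish_job(): hands the job in; it is judged then, once.
The state is a dict: "clock": time; "q": joint angles; "joint_vel": joint speeds; "tau": joint torques, N m; "tool_pos": TCP position; "eef_rot": TCP orientation; "contact_force": force on the tool from outside, world axes, zero at the start; "wrist_torque": the same for the moment, N m; "finger_gap": finger opening in mm; "grip_force": force on a finger pad.
Only numpy, scipy, OpenCV 4.12 (cv2) and the standard library are available. Lean on these libraries where they do the work, as an engineer would, in place of code of your own. Each camera call takes 0.05 s, during which the arm holds its last target. There are 200 camera calls.

## Working session

There is one attempt and no reset: what is moved stays moved. The work goes in short steps, Python scripts to look and compute and a tool call to move; the robot and the scene stay as the last step left them, time stands still between calls to the robot, and variables do not carry over. Pictures are saved under pics/ and viewed, at most 10 in all, crops included, and the job is handed in when it is done.

Besides the shell and the picture viewer there is one more tool, called after "Call:" as name(argument=value, ...) on one line, values as JSON. apply_moves: Moves the arm, as the interface text tells. Its arguments: {"type":"object","properties":{"series":{"type":"array","items":{"type":"number"}}},"required":["series"]}

```bash
ls; mkdir -p pics; python3 - <<'E'
from bench import sense, vision, env
import cv2,numpy as np
s=sense();print({k:np.round(v,3).tolist() for k,v in s.items()})
for n in("scene","side"):
    cv2.imwrite(f"pics/{n}0.png",vision.read_camera(n)[...,::-1])
    m=vision.camera_model(n);print(n,np.round(m["intrinsics"],1).tolist(),np.round(m["cam_to_world"],3).tolist())
print(np.round(vision.camera_model("wrist")["hand_eye"],3).tolist())
E
```

```text
pics
{'clock': 0.0, 'q': [1.311, 0.508, -0.238, 1.501, 0.126, 1.149, -0.155], 'joint_vel': [0.001, 0.001, -0.001, -0.001, -0.001, 0.0, 0.001], 'tau': [-0.001, -62.06, -2.186, -24.966, 0.013, 0.012, 0.0], 'tool_pos': [223.422, -583.488, 403.806], 'eef_rot': [-0.001, 0.983, 0.182, -0.0], 'contact_force': [0.492, 0.39, 0.705], 'wrist_torque': [-0.018, -0.019, 0.041], 'grip_force': 0.0, 'finger_gap': 85.491}
scene [[445.3, 0.0, 316.7], [0.0, 445.3, 236.8], [0.0, 0.0, 1.0]] [[0.717, -0.431, 0.547, 134.92], [-0.697, -0.443, 0.564, -468.455], [-0.001, -0.786, -0.618, 609.17], [0.0, 0.0, 0.0, 1.0]]
side [[618.0, 0.0, 319.5], [0.0, 618.0, 234.1], [0.0, 0.0, 1.0]] [[-0.857, -0.339, 0.388, 54.537], [-0.515, 0.549, -0.658, 911.579], [0.01, -0.764, -0.645, 983.309], [0.0, 0.0, 0.0, 1.0]]
[[0.0, -0.957, -0.29, 72.649], [1.0, 0.001, -0.0, -0.492], [0.0, -0.29, 0.957, 32.049], [0.0, 0.0, 0.0, 1.0]]
```

View pics/scene0.png

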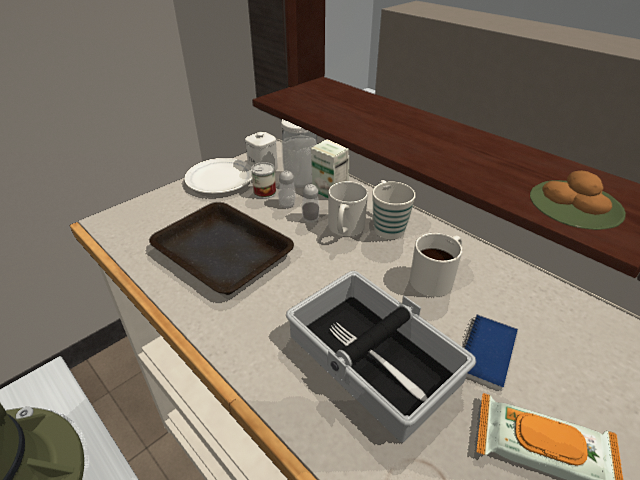

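View pics/side0.png

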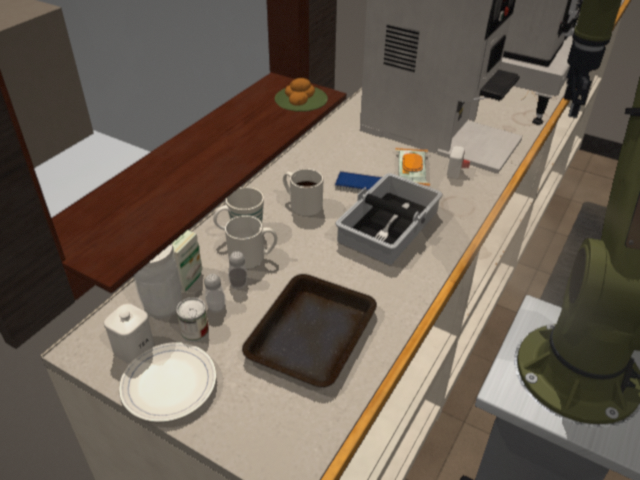

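Scene picture: box rim corners ≈(352,275),(288,317),(405,430),(473,358); fork tines ≈(335,328), handle end ≈(423,398); tray corners ≈(218,203),(150,243),(228,292),(293,243). The side picture confirms the layout and shows clear space above the handle half.

```bash
cat > h.py <<'E'
from bench import sense, vision, env
import cv2,numpy as np
from scipy.spatial.transform import Rotation as R
def rot(): return R.from_quat(np.array(sense()["eef_rot"]),scalar_first=True)
def model(n):
    m=vision.camera_model(n)
    if n!="wrist": return m["intrinsics"],np.array(m["cam_to_world"])
    T=np.eye(4);T[:3,:3]=rot().as_matrix();T[:3,3]=sense()["tool_pos"]
    return m["intrinsics"],T@np.array(m["hand_eye"])
def cast(uv,z,K,T):
    uv=np.atleast_2d(uv).astype(float)
    d=np.c_[uv,np.ones(len(uv))]@np.linalg.inv(K).T@T[:3,:3].T
    return T[:3,3]+d*((z-T[2,3])/d[:,2])[:,None]
def proj(p,K,T):
    c=(np.atleast_2d(p)-T[:3,3])@T[:3,:3];c=c@np.array(K).T;return c[:,:2]/c[:,2:]
E
python3 - <<'E'
from h import *
K,T=model("scene")
print("rim",cast([(352,275),(288,317),(405,430),(473,358)],63,K,T).round())
print("tray",cast([(218,203),(150,243),(228,292),(293,243)],31,K,T).round(), )
print("fork",cast([(335,326),(423,398)],14,K,T).round())
print("bar",cast([(342,353),(405,312)],62,K,T).round())
print("mug",cast([(437,245)],93,K,T).round())
im=vision.read_camera("scene")[...,::-1]
cv2.imwrite("pics/crop.png",cv2.resize(im[260:440,270:490],None,fx=3.3,fy=3.3,interpolation=cv2.INTER_CUBIC))
K,T=model("side")
print("tray side",cast([(302,275),(377,290),(325,385),(245,350)],31,K,T).round())
print("rim side",cast([(392,178),(440,193),(390,262),(338,225)],63,K,T).round())
E
```

```text
rim [[ 587.  -93.   63.]
 [ 440.  -87.   63.]
 [ 421. -335.   63.]
 [ 582. -338.   63.]]
tray [[571. 311.  31.]
 [386. 285.  31.]
 [419.  56.  31.]
 [598.  79.  31.]]
fork [[ 511. -125.   14.]
 [ 506. -312.   14.]]
bar [[ 451. -196.   62.]
 [ 584. -212.   62.]]
mug [[ 733. -168.   93.]]
tray side [[588.  81.  31.]
 [425.  35.  31.]
 [395. 306.  31.]
 [571. 317.  31.]]
rim side [[ 564. -319.   63.]
 [ 433. -324.   63.]
 [ 427.  -27.   63.]
 [ 588.  -79.   63.]]
```

View pics/crop.png

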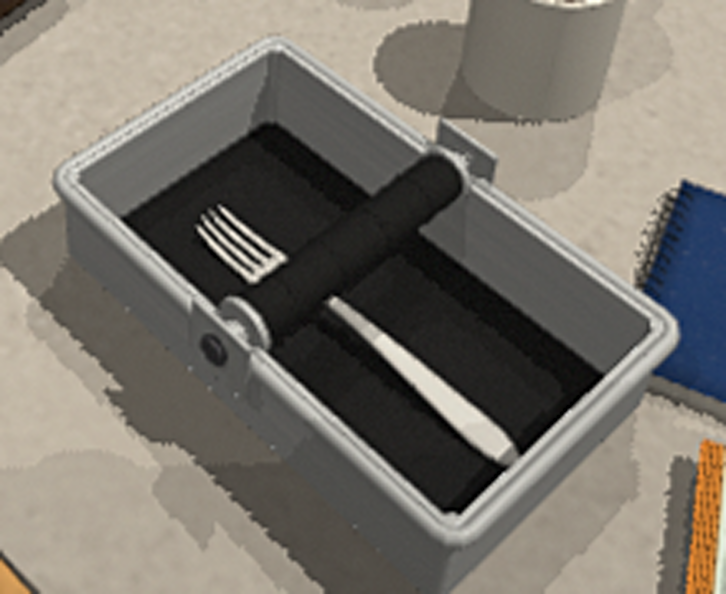

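The crop shows the fork with its handle near the box's -y end wall and its tines past the bar, lying freely near the centre line. I'll turn the tool so its x points along +y, then look from above.

Call:
apply_moves(series=[0,0,-0.17,0,0,0,1,0,0,-0.17,0,0,0,1,0,0,-0.17,0,0,0,1,0,0,-0.17,0,0,0,1,0,0,-0.17,0,0,0,1,0,0,-0.17,0,0,0,1,0,0,-0.17,0,0,0,1,0,0,0,0,0,0,1])

```text
clock: 1.15
tool_pos: [223.3, -583.7, 404.3]
eef_rot: [-0.0, 0.713, 0.701, 0.0]
contact_force: [-0.9, -0.7, -0.1]
finger_gap: 85.2
grip_force: 0.0
```

Call:
apply_moves(series=[0,0,-0.015,44,35.5,0,0.6,0,0,0,44,35.5,0,0.6,0,0,0,44,35.5,0,0.6,0,0,0,44,35.5,0,0.6,0,0,0,44,35.5,0,0.6,0,0,0,44,35.5,0,0.6,0,0,0,44,35.5,0,0.6,0,0,0,44,35.5,0,0.6])

```text
clock: 2.15
tool_pos: [509.1, -230.8, 404.8]
eef_rot: [0.0, 0.709, 0.705, -0.0]
contact_force: [1.3, -0.7, 0.2]
finger_gap: 51.4
grip_force: 0.0
```

Call:
apply_moves(series=[0,0,0,0,0,0,0.6,0,0,0,0,0,0,0.6,0,0,0,0,0,0,0.6])

```text
clock: 2.52
tool_pos: [507.4, -233.8, 404.5]
eef_rot: [-0.0, 0.709, 0.706, -0.001]
contact_force: [1.0, -0.2, -1.0]
finger_gap: 51.5
grip_force: 0.0
```

```bash
python3 - <<'E'
from h import *
K,T=model("wrist")
im=vision.read_camera("wrist");cv2.imwrite("pics/w1.png",im[...,::-1]);np.savez("w1",K=K,T=T,im=im)
s=sense();print(s["tool_pos"],s["eef_rot"],s["q"],s["finger_gap"])
E
```

```text
[ 507.3666491  -233.71320442  404.54075044] [-6.72016684e-05  7.08443578e-01  7.05767329e-01 -4.11137157e-04] [ 0.79477174  0.44724403 -0.6158951   1.67528772  0.28337259  1.1100995
  0.09411914] 51.38782237176928
```

View pics/w1.png

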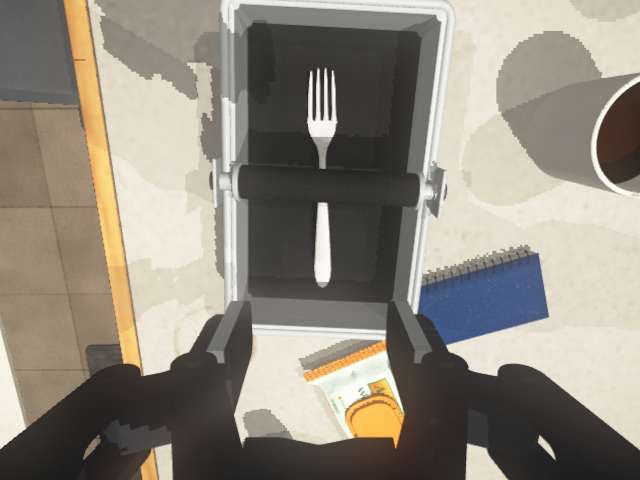

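Wrist picture: tines' tips ≈(322,68), handle tip ≈(322,286), bar from (238,183) to (420,190), near rim edge at row ≈333.

```bash
python3 - <<'E'
from h import *
d=np.load("w1.npz");K,T,im=d["K"],d["T"],d["im"]
hsv=cv2.cvtColor(im,cv2.COLOR_RGB2HSV)
m=((hsv[...,2]>150)).astype(np.uint8);m[:, :280]=0;m[:,370:]=0;m[:45]=0;m[300:]=0
n,l,st,c=cv2.connectedComponentsWithStats(m)
for i in range(1,n):
    if st[i,4]>50:print(st[i])
ys,xs=np.nonzero(m)
for r in (60,66,72,90,100,230,245,255,262,270,280,286):
    x=xs[ys==r]; 
    if len(x):print(r,x.min(),x.max(),cast([(x.min(),r),(x.max(),r)],13,K,T).round(1)[:,:2].tolist())
print("tips",cast([(322,ys.min()),(322,ys.max())],14,K,T).round(1))
print("bar",cast([(238,183),(420,190)],62,K,T).round(1), cast([(330,167),(330,208)],66,K,T).round(1))
print("rim",cast([(225,3),(453,10),(228,333),(410,333),(300,333),(300,324)],63,K,T).round(1))
print("inner floor",cast([(248,298),(395,302),(248,25),(425,32)],7,K,T).round(1))
E
```

```text
[ 307   68   30  100 1479]
[ 314  203   17   85 1130]
72 310 333 [[498.9, -122.1], [517.8, -122.2]]
90 309 335 [[497.9, -135.9], [519.5, -136.0]]
100 308 335 [[497.0, -143.7], [519.6, -143.8]]
230 316 328 [[503.1, -256.1], [514.1, -256.1]]
245 315 329 [[502.1, -270.5], [515.0, -270.5]]
255 315 330 [[502.0, -280.2], [516.0, -280.3]]
262 315 330 [[502.0, -287.1], [516.0, -287.2]]
270 314 330 [[501.0, -295.1], [516.1, -295.2]]
280 316 328 [[502.8, -305.3], [514.2, -305.3]]
286 321 324 [[507.6, -311.4], [510.4, -311.4]]
tips [[ 508.7 -119.2   14. ]
 [ 508.5 -312.    14. ]]
bar [[ 444.1 -205.7   62. ]
 [ 583.6 -211.5   62. ]] [[ 514.3 -193.4   66. ]
 [ 514.4 -224.5   66. ]]
rim [[ 443.   -84.    63. ]
 [ 597.3  -88.8   63. ]
 [ 428.  -333.4   63. ]
 [ 583.2 -333.8   63. ]
 [ 489.4 -333.6   63. ]
 [ 489.6 -325.    63. ]]
inner floor [[ 436.  -326.4    7. ]
 [ 580.2 -331.1    7. ]
 [ 449.   -86.     7. ]
 [ 592.4  -91.7    7. ]]
```

Call:
apply_moves(series=[0,0,0,-48,1.5,0,0.55,0,0,0,0,0,30,0.55,0,0,0,0,0,45,0.55,0,0,0,0,0,45,0.55,0,0,0,0,0,40,0.55,0,0,0,0,0,25,0.55,0,0,0,0,0,0,0.55,0,0,0,0,0,0,0.55])

```text
clock: 3.58
tool_pos: [509.8, -280.9, 220.7]
eef_rot: [0.001, 0.708, 0.707, 0.0]
contact_force: [-0.4, 0.5, -0.1]
finger_gap: 47.3
grip_force: 0.0
```

Call:
apply_moves(series=[0,0,0,0,0,15,0.55,0,0,0,0,0,15,0.55,0,0,0,0,0,6,0.55,0,0,0,0,0,0,0.55,0,0,0,0,0,0,0.55])

```text
clock: 4.2
tool_pos: [509.9, -280.2, 183.9]
eef_rot: [0.0, 0.707, 0.707, 0.0]
contact_force: [-0.3, -1.5, -0.2]
finger_gap: 46.8
grip_force: 0.0
```

Call:
apply_moves(series=[0,0,0,0,-1,2.5,0.55,0,0,0,0,0,0,0.3,0,0,0,0,0,0,0.1,0,0,0,0,0,0,0,0,0,0,0,0,0,0,0,0,0,0,0,0,0,0,0,0,0,0,0,0,0,0,0,0,0,0])

```text
invalid input at $.series: expected a multiple of 7 numbers
```

```bash
cat > look.py <<'E'
from h import *
import sys
n,o=sys.argv[1:3]
im=vision.read_camera(n)[...,::-1]
if len(sys.argv)>3:
    a,b,c,d=map(int,sys.argv[3:7]);im=cv2.resize(im[a:b,c:d],None,fx=3,fy=3,interpolation=cv2.INTER_CUBIC)
cv2.imwrite(f"pics/{o}.png",im)
s=sense();print({k:np.round(s[k],3).tolist() for k in s if k not in("tau","joint_vel")})
E
python3 look.py wrist w2
```

```text
{'clock': 4.25, 'q': [0.748, 0.73, -0.463, 1.857, 0.5, 0.671, -0.012], 'tool_pos': [509.927, -280.167, 184.014], 'eef_rot': [0.0, 0.707, 0.707, 0.0], 'contact_force': [-0.234, -0.36, -0.099], 'wrist_torque': [0.003, 0.012, -0.031], 'grip_force': 0.0, 'finger_gap': 47.097}
```

View pics/w2.png

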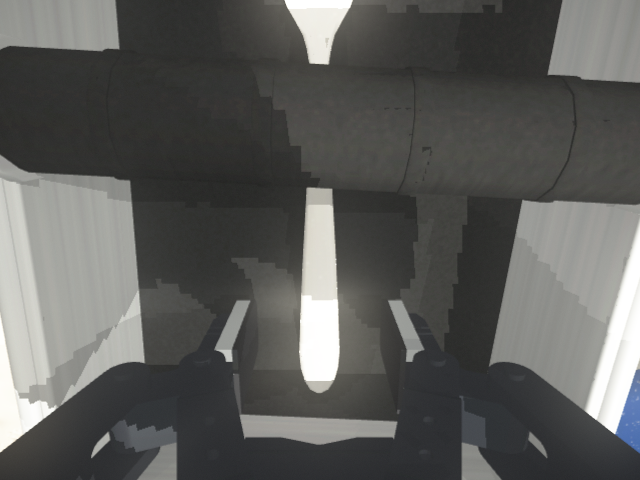

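The wrist view shows the handle (centre column ≈320, tip ≈(318,390)) centred between the open pads. The close call was refused because of a miscounted row, so I'm sending it again.

Call:
apply_moves(series=[0,0,0,0,-1,2.5,0.55,0,0,0,0,0,0,0.3,0,0,0,0,0,0,0.1,0,0,0,0,0,0,0,0,0,0,0,0,0,0,0,0,0,0,0,0,0])

```text
clock: 5.0
tool_pos: [508.8, -280.2, 181.5]
eef_rot: [0.0, 0.707, 0.707, 0.0]
contact_force: [-0.9, 0.3, 5.2]
finger_gap: 15.0
grip_force: 59.1
```

```bash
cat > plan.py <<'E'
from h import *
# fork pose: (yt,zt) = tine end on underside line, th = handle-up tilt. 2D in world y,z.
G=-64-98           # grip s measured from tine end
L=0
def frame(w):
    yt,zt,th=w; t=np.array([np.cos(th),-np.sin(th)]); n=np.array([np.sin(th),np.cos(th)]); return np.array([yt,zt]),t,n
def pts(w,sn): o,t,n=frame(w); sn=np.array(sn,float); return o+sn[:,:1]*t+sn[:,1:]*n
H=174.5            # TCP height above fork underside line (181.5-7)
def tcp(w): return pts(w,[(G,H)])[0]
S=np.linspace(-196,0,50); top=np.interp(S,[-196,-118,-68,0],[10,15,15,10])
FORK=np.r_[np.c_[S,0*S],np.c_[S,top]]
GRIP=np.array([(G+a,b) for b in range(0,70,5) for a in(-12,12)]+[(G+a,b) for b in range(67,170,5) for a in np.linspace(-43,43,9)])
def clear(w):
    out=[]
    for P in(FORK,GRIP):
        q=pts(w,P); bar=np.hypot(q[:,0]+208.4,q[:,1]-62).min()-13.5
        dy=np.maximum(np.maximum(-341-q[:,0],q[:,0]+326),0);dz=np.maximum(q[:,1]-63,0)
        out+=[bar,np.hypot(dy,dz).min(),q[:,1].min()-7]
    return out
def rows(a,b,n):
    prev=a
    for k in range(1,n+1):
        w=tuple(np.array(a)+(np.array(b)-a)*k/n)
        d=tcp(w)-tcp(prev); _,t,nn=frame(prev)
        print(f"[0,{prev[2]-w[2]:.3f},0, {d@t:.1f},0,{-d@nn:.1f}]","clr",np.round(clear(w)).astype(int).tolist(),"tcp",tcp(w).round(),round(w[2],2))
        prev=w
E
cat > go.py <<'E'
from plan import *
W=[(-118,7,0),(-123,10,.14),(-127,11,.27),(-150,14,.38),(-185,18,.55),(-205,40,.68),(-235,90,.75),(-235,190,.75)]
for a,b,n in zip(W,W[1:],(4,4,4,4,3,3,4)): rows(a,b,n);print()
E
python3 go.py
```

```text
[0,-0.035,0, 5.0,0,-6.3] clr [23, 11, 1, 19, 19, 6] tcp [-275.  188.] 0.04
[0,-0.035,0, 4.9,0,-6.3] clr [19, 10, 2, 20, 27, 12] tcp [-270.  194.] 0.07
[0,-0.035,0, 4.9,0,-6.2] clr [15, 9, 2, 23, 31, 18] tcp [-265.  200.] 0.11
[0,-0.035,0, 4.9,0,-6.2] clr [11, 9, 3, 25, 31, 24] tcp [-259.  205.] 0.14

[0,-0.033,0, 4.7,0,-5.3] clr [8, 9, 3, 27, 31, 29] tcp [-254.  210.] 0.17
[0,-0.033,0, 4.7,0,-5.2] clr [5, 9, 4, 29, 31, 34] tcp [-248.  214.] 0.2
[0,-0.033,0, 4.7,0,-5.2] clr [2, 10, 4, 32, 31, 39] tcp [-242.  218.] 0.24
[0,-0.033,0, 4.7,0,-5.2] clr [-1, 10, 4, 34, 31, 44] tcp [-237.  222.] 0.27

[0,-0.027,0, -0.9,0,-3.6] clr [-3, 9, 5, 39, 27, 49] tcp [-236.  226.] 0.3
[0,-0.028,0, -0.9,0,-3.4] clr [-4, 12, 6, 43, 23, 53] tcp [-236.  230.] 0.32
[0,-0.028,0, -0.8,0,-3.3] clr [-5, 16, 6, 47, 21, 58] tcp [-236.  233.] 0.35
[0,-0.027,0, -0.8,0,-3.1] clr [-6, 20, 7, 51, 21, 63] tcp [-236.  236.] 0.38

[0,-0.042,0, -0.9,0,-4.4] clr [-6, 25, 8, 57, 25, 70] tcp [-235.  241.] 0.42
[0,-0.043,0, -0.8,0,-4.0] clr [-5, 29, 9, 63, 31, 76] tcp [-234.  245.] 0.46
[0,-0.043,0, -0.7,0,-3.7] clr [-3, 33,
[... 242 characters left out ...]
2, 59, 115] tcp [-225.  269.] 0.64
[0,-0.043,0, -2.0,0,-8.8] clr [-10, 58, 33, 101, 71, 127] tcp [-221.  278.] 0.68

[0,-0.023,0, -14.1,0,-10.4] clr [-11, 67, 50, 121, 91, 147] tcp [-226.  295.] 0.7
[0,-0.023,0, -14.3,0,-10.0] clr [7, 75, 66, 140, 110, 166] tcp [-230.  311.] 0.73
[0,-0.023,0, -14.4,0,-9.5] clr [25, 82, 83, 159, 129, 185] tcp [-235.  328.] 0.75

[0,0.000,0, -17.0,0,-18.3] clr [46, 100, 108, 182, 154, 210] tcp [-235.  353.] 0.75
[0,0.000,0, -17.0,0,-18.3] clr [69, 118, 133, 205, 179, 235] tcp [-235.  378.] 0.75
[0,0.000,0, -17.0,0,-18.3] clr [93, 137, 158, 229, 204, 260] tcp [-235.  403.] 0.75
[0,0.000,0, -17.0,0,-18.3] clr [117, 156, 183, 253, 229, 285] tcp [-235.  428.] 0.75
```

```bash
cat > g.py <<'E'
from plan import *
for th in np.arange(0.1,.56,.05):
    b=max(((min(clear((y,9.5,th))[:2]),y) for y in np.arange(-220,-110,1)));print(round(th,2),b, np.round(clear((b[1],9.5,th))).tolist())
E
python3 g.py
```

```text
0.1 (np.float64(14.537937432480476), np.int64(-116)) [15.0, 15.0, 2.0, 19.0, 36.0, 17.0]
0.15 (np.float64(10.412679808701736), np.int64(-121)) [10.0, 11.0, 2.0, 24.0, 33.0, 25.0]
0.2 (np.float64(6.860862799653457), np.int64(-127)) [7.0, 7.0, 2.0, 29.0, 28.0, 32.0]
0.25 (np.float64(3.4948886320356607), np.int64(-132)) [3.0, 4.0, 2.0, 34.0, 25.0, 40.0]
0.3 (np.float64(2.6570725995353612), np.int64(-144)) [3.0, 3.0, 2.0, 42.0, 16.0, 47.0]
0.35 (np.float64(5.661448296296856), np.int64(-163)) [6.0, 6.0, 2.0, 54.0, 6.0, 54.0]
0.4 (np.float64(8.956549872486798), np.int64(-177)) [9.0, 9.0, 2.0, 63.0, 12.0, 61.0]
0.45 (np.float64(11.819643721350076), np.int64(-188)) [12.0, 12.0, 2.0, 69.0, 12.0, 68.0]
0.5 (np.float64(14.551119800772108), np.int64(-198)) [15.0, 15.0, 2.0, 75.0, 18.0, 74.0]
0.55 (np.float64(17.199962783047802), np.int64(-206)) [18.0, 17.0, 2.0, 79.0, 25.0, 81.0]
```

```bash
cat > go.py <<'E'
from plan import *
W=[(-118,7,0),(-120,9,.14),(-130,9,.22),(-137,9,.27),(-154,9,.33),(-178,10,.40),(-200,12,.5),(-260,50,.5),(-260,170,.5)]
for a,b,n in zip(W,W[1:],(4,4,2,3,3,3,4,4)): rows(a,b,n);print()
E
python3 go.py
```

```text
[0,-0.035,0, 5.7,0,-6.1] clr [23, 12, 0, 18, 19, 6] tcp [-274.  188.] 0.04
[0,-0.035,0, 5.7,0,-6.0] clr [19, 11, 1, 19, 27, 11] tcp [-268.  193.] 0.07
[0,-0.035,0, 5.7,0,-6.0] clr [15, 12, 2, 21, 33, 17] tcp [-262.  199.] 0.11
[0,-0.035,0, 5.7,0,-6.0] clr [12, 12, 2, 23, 34, 23] tcp [-256.  204.] 0.14

[0,-0.020,0, 1.0,0,-2.9] clr [10, 10, 2, 25, 32, 26] tcp [-255.  207.] 0.16
[0,-0.020,0, 1.1,0,-2.8] clr [9, 8, 2, 27, 30, 29] tcp [-253.  210.] 0.18
[0,-0.020,0, 1.1,0,-2.8] clr [7, 6, 2, 29, 28, 32] tcp [-252.  212.] 0.2
[0,-0.020,0, 1.1,0,-2.7] clr [6, 5, 2, 31, 26, 35] tcp [-250.  215.] 0.22

[0,-0.025,0, 1.0,0,-3.2] clr [5, 2, 2, 34, 24, 38] tcp [-248.  218.] 0.24
[0,-0.025,0, 1.0,0,-3.1] clr [4, 0, 2, 37, 21, 42] tcp [-247.  220.] 0.27

[0,-0.020,0, -1.9,0,-1.7] clr [4, 1, 2, 40, 17, 45] tcp [-248.  223.] 0.29
[0,-0.020,0, -1.9,0,-1.6] clr [4, 3, 2, 44, 12, 48] tcp [-249.  225.] 0.31
[0,-0.020,0, -1.9,0,-1.5] clr [4, 5, 2, 48, 8, 51] tcp [-251.  227.] 0.33

[0,-0.023,0, -3.6,0,-1.5] clr [5, 6, 2, 53, 7, 54] tcp [-254.  229.] 0.35
[0,-0.023,0, -3.5,0,-1.3] clr [7, 8, 3, 58, 11, 58
[... 273 characters left out ...]
,-2.6] clr [14, 16, 5, 78, 21, 77] tcp [-259.  243.] 0.5

[0,0.000,0, -17.7,0,-1.1] clr [14, 17, 14, 96, 31, 86] tcp [-274.  252.] 0.5
[0,0.000,0, -17.7,0,-1.1] clr [14, 18, 24, 113, 45, 96] tcp [-289.  262.] 0.5
[0,0.000,0, -17.7,0,-1.1] clr [21, 19, 34, 131, 61, 105] tcp [-304.  271.] 0.5
[0,0.000,0, -17.7,0,-1.1] clr [33, 20, 43, 148, 78, 115] tcp [-319.  281.] 0.5

[0,0.000,0, -14.4,0,-26.3] clr [40, 47, 73, 169, 102, 145] tcp [-319.  311.] 0.5
[0,0.000,0, -14.4,0,-26.3] clr [57, 73, 103, 192, 129, 175] tcp [-319.  341.] 0.5
[0,0.000,0, -14.4,0,-26.3] clr [80, 99, 133, 217, 157, 205] tcp [-319.  371.] 0.5
[0,0.000,0, -14.4,0,-26.3] clr [106, 126, 163, 242, 186, 235] tcp [-319.  401.] 0.5
```

Call:
apply_moves(series=[0,0,0,0,0,-1.5,0,0,-0.035,0,5.7,0,-6,0,0,-0.035,0,5.7,0,-6,0,0,-0.035,0,5.7,0,-6,0,0,-0.035,0,5.7,0,-6,0,0,0,0,0,0,0,0,0,0,0,0,0,0,0])

```text
clock: 5.88
tool_pos: [508.8, -256.0, 205.5]
eef_rot: [0.05, 0.705, 0.706, -0.05]
contact_force: [0.7, 0.2, -0.4]
finger_gap: 15.4
grip_force: 58.6
```

```bash
cat > st.py <<'E'
from plan import *
s=sense();z=rot().as_matrix()[:,2];th=np.arctan2(-z[1],-z[2]);p=s["tool_pos"]
t=np.array([np.cos(th),-np.sin(th)]);n=np.array([np.sin(th),np.cos(th)])
o=np.array(p[1:])-G*t-H*n;w=(o[0],o[1],th)
print("w",np.round(w,3),"clr",np.round(clear(w),1),"F",np.round(s["contact_force"],1),s["grip_force"],s["finger_gap"],np.round(s["q"],2),"x",p[0])
E
python3 st.py;python3 look.py wrist w3
```

```text
w [-119.998   10.107    0.14 ] clr [10.6 11.9  3.1 23.5 33.7 24.1] F [ 0.7  0.2 -0.4] 58.58030763989518 15.370764757082817 [ 0.61  0.66 -0.35  1.91  0.6   0.64 -0.16] x 508.75362629509937
{'clock': 5.925, 'q': [0.606, 0.66, -0.35, 1.909, 0.597, 0.645, -0.159], 'tool_pos': [508.626, -256.345, 205.342], 'eef_rot': [0.049, 0.705, 0.705, -0.05], 'contact_force': [0.402, -0.186, -0.67], 'wrist_torque': [0.125, -0.049, 0.003], 'grip_force': 58.581, 'finger_gap': 14.823}
```

View pics/w3.png

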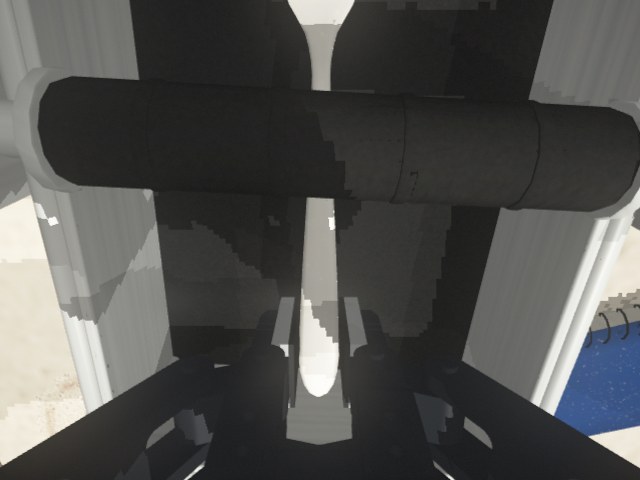

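The fork is held rigidly: handle tip still at ≈(318,393), neck passing under the bar. Continuing the tilt and draw.

Call:
apply_moves(series=[0,-0.02,0,1.1,0,-2.6,0,0,-0.02,0,1.1,0,-2.5,0,0,-0.02,0,1.1,0,-2.6,0,0,-0.02,0,1.1,0,-2.7,0,0,-0.025,0,2,0,-3.3,0,0,-0.025,0,2,0,-3.2,0,0,0,0,0,0,0,0])

```text
clock: 6.8
tool_pos: [509.0, -243.9, 220.6]
eef_rot: [0.096, 0.7, 0.701, -0.095]
contact_force: [-0.2, 0.6, -0.6]
finger_gap: 15.0
grip_force: 58.6
```

```bash
python3 st.py
```

```text
w [-134.462    9.172    0.271] clr [ 2.7  2.7  2.2 35.7 23.9 42.3] F [-0.2  0.6 -0.6] 58.58117312378454 15.040525913882108 [ 0.48  0.62 -0.24  1.94  0.71  0.64 -0.3 ] x 508.97814876497915
```

Call:
apply_moves(series=[0,-0.02,0,-2.7,0,-1.5,0,0,-0.02,0,-2.7,0,-1.4,0,0,-0.02,0,-2.7,0,-1.3,0,0,-0.023,0,-3.6,0,-1.5,0,0,-0.023,0,-3.5,0,-1.3,0,0,-0.023,0,-3.4,0,-1.1,0,0,0,0,0,0,0,0])

```text
clock: 7.68
tool_pos: [508.8, -259.7, 234.1]
eef_rot: [0.14, 0.693, 0.693, -0.14]
contact_force: [-0.0, -1.1, -0.1]
finger_gap: 15.3
grip_force: 58.6
```

```bash
python3 st.py
```

```text
w [-178.437   10.347    0.4  ] clr [ 8.9  8.9  3.3 64.3 11.  61.7] F [-0.  -1.1 -0.1] 58.58666275336873 15.305546108899458 [ 0.4   0.6  -0.14  1.94  0.82  0.65 -0.39] x 508.7681764567068
```

Past the pinch point. Next I steepen the tilt and draw it out.

Call:
apply_moves(series=[0,-0.033,0,-1,0,-3.1,0,0,-0.033,0,-1,0,-2.8,0,0,-0.034,0,-1,0,-2.6,0,0,0,0,-17.5,0,-1,0,0,0,0,-17.5,0,-1,0,0,0,0,-17.5,0,-1,0,0,0,0,-17.5,0,-1,0,0,0,0,0,0,0,0])

```text
clock: 8.68
tool_pos: [508.4, -319.5, 280.6]
eef_rot: [0.175, 0.686, 0.684, -0.175]
contact_force: [-0.0, 0.5, -0.3]
finger_gap: 15.0
grip_force: 58.6
```

```bash
python3 st.py
```

```text
w [-261.259   49.769    0.501] clr [ 34.7  19.5  42.8 148.9  78.4 114.8] F [-0.   0.5 -0.3] 58.603674971382134 14.999709644835562 [ 0.45  0.56 -0.1   1.87  0.86  0.72 -0.3 ] x 508.4319918143538
```

Call:
apply_moves(series=[0,0,0,-14.4,0,-26.3,0,0,0,0,-14.4,0,-26.3,0,0,0,0,-14.4,0,-26.3,0,0,0,0,-14.4,0,-26.3,0,0,0,0,-14.4,0,-26.3,0,0,0,0,-14.4,0,-26.3,0,0,0,0,0,0,0,0,0,0,0,0,0,0,0])

```text
clock: 9.68
tool_pos: [508.7, -318.1, 458.7]
eef_rot: [0.174, 0.685, 0.686, -0.175]
contact_force: [0.0, -0.3, -0.7]
finger_gap: 14.9
grip_force: 58.6
```

Call:
apply_moves(series=[0,0.1,0,0,0,0,0,0,0.1,0,0,0,0,0,0,0.1,0,0,0,0,0,0,0.1,0,0,0,0,0,0,0.1,0,0,0,0,0,0,0,0,0,0,0,0,0,0,0,0,0,0,0])

```text
clock: 10.55
tool_pos: [508.7, -318.7, 458.9]
eef_rot: [-0.0, 0.707, 0.707, -0.001]
contact_force: [0.5, 0.3, -0.6]
finger_gap: 14.7
grip_force: 58.6
```

```bash
python3 st.py; python3 look.py scene s2
```

```text
w [-156.738  284.376    0.   ] clr [208.9 221.4 277.4 229.7 221.4 277.4] F [ 0.5  0.3 -0.6] 58.63178474493907 14.671552352160353 [ 0.74  0.44 -0.35  1.48  0.16  1.25  0.37] x 508.69645010090704
{'clock': 10.6, 'q': [0.74, 0.44, -0.352, 1.475, 0.156, 1.255, 0.37], 'tool_pos': [508.786, -318.401, 459.28], 'eef_rot': [-0.0, 0.707, 0.707, -0.0], 'contact_force': [0.067, 0.096, -0.136], 'wrist_torque': [-0.011, -0.041, -0.039], 'grip_force': 58.632, 'finger_gap': 14.944}
```

View pics/s2.png

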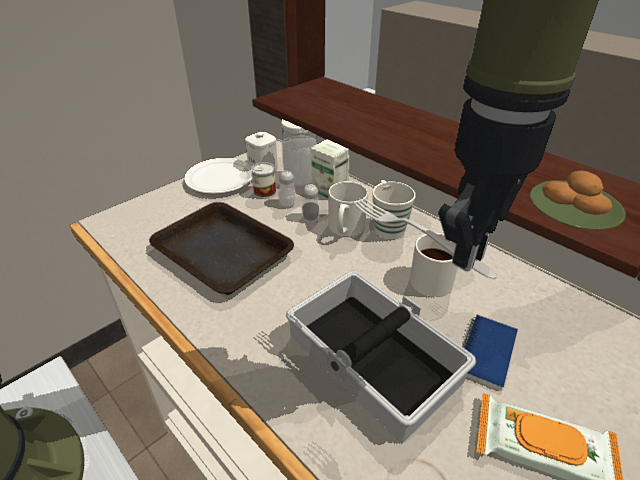

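Scene picture: fork held level in the gripper (tines ≈(365,207), handle end ≈(490,272)), box unmoved and empty. Carrying it to the tray.

Call:
apply_moves(series=[0,0,0,30,-1,0,0,0,0,0,55,-2,0,0,0,0,0,55,-2,0,0,0,0,0,55,-2,0,0,0,0,0,55,-2,0,0,0,0,0,55,-2,0,0,0,0,0,55,-2,0,0,0,0,0,50,-1,0,0])

```text
clock: 11.6
tool_pos: [493.9, 93.6, 460.6]
eef_rot: [0.001, 0.707, 0.708, 0.001]
contact_force: [0.6, -1.0, -0.3]
finger_gap: 15.0
grip_force: 58.6
```

Call:
apply_moves(series=[0,0,0,28,-1,10,0,0,0,0,0,0,15,0,0,0,0,0,0,15,0,0,0,0,0,0,0,0,0,0,0,0,0,0,0,0,0,0,0,0,0,0])

```text
clock: 12.35
tool_pos: [494.0, 118.7, 420.8]
eef_rot: [-0.0, 0.707, 0.707, 0.001]
contact_force: [-0.7, 0.5, -0.3]
finger_gap: 14.9
grip_force: 58.6
```

```bash
python3 st.py; python3 look.py side s3;python3 look.py scene s4; python3 - <<'E'
from h import *
d={}
for n in("side","scene"):
    K,T=model(n); p=np.array(sense()["tool_pos"]); print(n,"expected tray centre rim corners",proj([(494,184,31)],K,T).round(), "fork tine/handle",proj([p+[0,162,-171],p+[0,-34,-171]],K,T).round().tolist())
E
```

```text
w [ 2.80945e+02  2.46476e+02 -1.00000e-03] clr [332.9 450.  239.3 351.7 470.1 239.3] F [-0.7  0.5 -0.3] 58.62966235024942 14.933891152355473 [ 0.08  0.33 -0.5   1.77  0.18  1.08 -0.49] x 493.9559342437735
{'clock': 12.4, 'q': [0.082, 0.334, -0.505, 1.774, 0.18, 1.078, -0.485], 'tool_pos': [493.893, 118.861, 420.754], 'eef_rot': [-0.0, 0.707, 0.707, 0.001], 'contact_force': [0.286, 0.577, -1.13], 'wrist_torque': [0.003, 0.021, 0.012], 'grip_force': 58.629, 'finger_gap': 15.098}
{'clock': 12.45, 'q': [0.082, 0.334, -0.505, 1.774, 0.18, 1.078, -0.485], 'tool_pos': [493.845, 118.927, 420.739], 'eef_rot': [-0.0, 0.707, 0.707, 0.001], 'contact_force': [-0.174, 0.12, -0.963], 'wrist_torque': [-0.083, 0.046, -0.05], 'grip_force': 58.629, 'finger_gap': 15.45}
side expected tray centre rim corners [[314. 322.]] fork tine/handle [[285.0, 272.0], [341.0, 212.0]]
scene expected tray centre rim corners [[222. 242.]] fork tine/handle [[177.0, 129.0], [239.0, 166.0]]
```

View pics/s3.png

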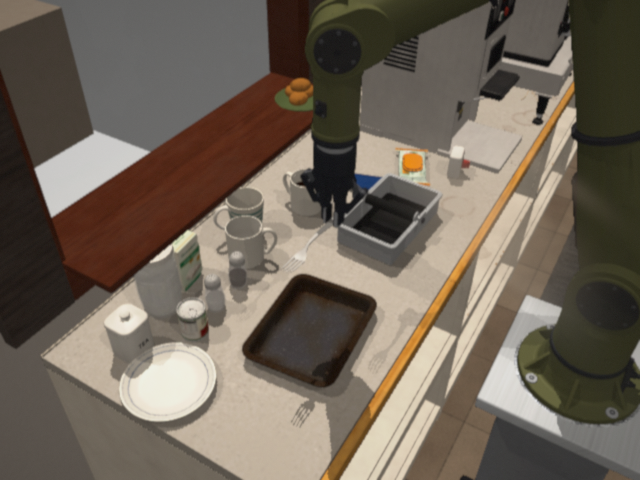

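View pics/s4.png

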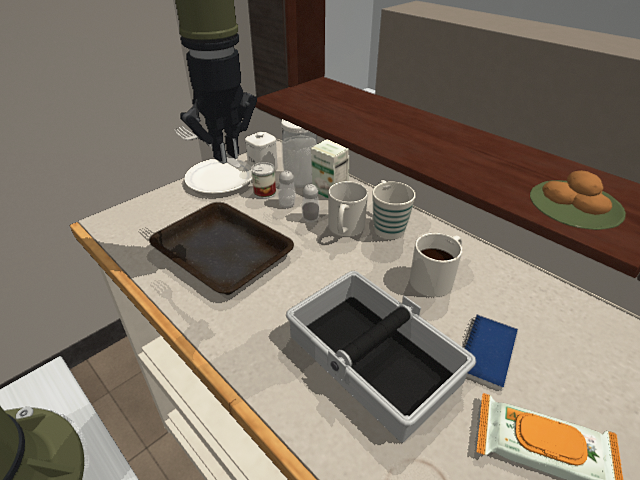

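The side picture shows the fork clear in the air, tines ≈(291,269). The scene picture has the tine tip ≈(178,129), where projection predicts it. The tray, box and bystanders are unmoved, and the fork's middle is at about (494,183), 240 mm up, over the tray's centre at about (494,184).

```bash
python3 -c "
from bench import env;print(env.finish_job())"
```

```text
the job is handed in; nothing more can be done
None
```

The fork is out of the knock box and held steady and level over the middle of the dark tray, about 24 cm above the worktop; in the last pictures nothing else had moved, and I handed the job in at about 12.5 s.

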